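# Put the marker away flat in its sliding-lid box

### The job

First slide the flush lid of the wooden box all the way open by pressing on it. Then take the marker that leans in the glass jar, lay it down on the desk and let go, pick it up again across its middle and lay it flat on the floor of the box. Finally slide the lid fully shut over it, leaving the jar and the other things on the desk standing where they are.

Things in the scene. Friction and masses are not known exactly. Their poses are not given: they have to be found in the camera images.
- box: light wooden box with a sliding lid, fixed to the desk: 218 mm long (its y axis), 106 mm wide (x), 46 mm high outside; walls 8 mm, open inside. Origin at the centre of its underside, z up. Its -y end is closed and full height; at its +y end the lid slides out over the end wall, which is 38 mm high.
- box_floor (a point): middle of the free floor inside the box that the fully open lid uncovers, 6 mm above the desk; axes as the box's. From here the free floor reaches 39 mm either way across (x) and 86 mm either way along (y). A slim pen 10 mm thick is stuck along the inside of the +x wall, outside this area.
- lid (a joint): how far the lid has slid out along the box's +y axis, in m: 0 is shut, 0.175 fully open (a stop). It starts shut or nearly so, stays where it is left, takes about 1.2 N to slide and is rigid downward. Bare wood without a handle: a closed fingertip pressed on it with about 10 N carries it along.
- lid_mid (a point): centre of the lid's upper face, level, 44 mm above the desk, 2 mm below the lips of the side walls. The lid is 210 mm long (box's y), 96 mm wide, 5.5 mm thick, with 88 mm free between the lips. When shut this point lies 4 mm to the +y side of the box's centre; it moves with the lid.
- marker: square twin-ended marker, white with a black cap at each end, 18 x 18 x 140 mm, 30 g, loose. Origin at its centre, z along its length (to the upper end at the start), x and y square to its flat sides. It starts leaning about 26 degrees in the jar, towards the robot or to either side, its y axis level and square to the lean, its upper end some 55 mm above the rim, 140 mm above the desk.
- jar: clear glass jar, loose, 0.35 kg, 85 mm high, 68 mm across; mouth 50 mm, body 62 mm wide inside, floor 6 mm thick. Origin at the centre of its underside, z up. It and the ink jar stand left and right in front of the robot, either way round. Straight ahead of the robot, nearer than the box, the desk is clear for 190 mm between the pebble and the tape.
- ink: closed amber ink jar with a black cap, 56 mm across, 75 mm high, loose; leave it alone. Origin at the centre of its underside.
- pebble: black pebble, 56 mm across, 24 mm high, loose; leave it alone. Origin at the centre of its underside.
- tape: roll of paper tape lying flat, 72 mm across, 24 mm high, loose; leave it alone. Origin at the centre of its underside.
There are look-alikes about, which are no part of the job. Of the things like the jar, leave any that is green, purple or red; of the rest the larger one is meant.

How it is judged:
By the outcome, as a careful person would: the job done as asked, in the order asked, and still so for the second after the job is handed in, with the robot touching nothing.
It also fails if it takes over 72 s, if anything falls off the work surface, if the arm or the gripper's body presses on something with over 40 N, if the wrist force passes 120 N, or if a joint passes its speed limit or range.

### The arm

A 7-joint arm with a two-finger parallel gripper is mounted at the origin on the work surface. World frame = base frame: x ahead of the robot, y to its left, z up, the work surface at z = 0. Lengths are in mm, angles in rad, forces in N, time in s.
With the tool pointing down it reaches from about 425 to 875 mm from the base axis. Payload 9.9 kg.
Tool frame: the origin (TCP) lies on the front face of the gripper's body, between the roots of the fingers; the fingertips stand 73 mm ahead of it and the grasp point (between the pads) lies 54 mm ahead of it; z points along the fingers, y is the line along which they close (so a half turn about z gives the same grasp; the last joint's range is limited). The gripper opens to 85 mm and grips with 20 to 120 N. Pads are 22 mm wide; open, the fingers measure 114 mm over their backs; the gripper's body (76 mm by 85 mm) begins 54 mm behind the grasp point. The pads swing forward as they close: fully open they stand 13 mm farther back than shut.
Start: joints at [1.028, 0.576, 0.025, 1.437, -0.015, 1.129, -0.057], TCP at [298.944, -605.197, 303.889] pointing down, gripper open.
Joint ranges: [-2.76, 2.76], [-0.34, 2.15], [-1.52, 1.57], [0.19, 2.46], [-1.09, 4.23], [0.17, 1.99], [-2.82, 2.82]. Speed limits (rad/s): [2.22, 2.22, 3.01, 3.01, 3.14, 3.14, 3.14].

### API

Orientations are given as a 3x3 rotation matrix whose columns are the frame's x, y, z axes.
In Python, from workcell import r, imaging, find_in, trace gives the robot as it stands.
- The arm moves only by the tool servo_tool, never from a script. Its argument "deltas" is text: rows parted by semicolons, each of 5 numbers parted by spaces: the shift along the tool's x, y, z in cm, then the turn about the tool's z in rad, then the finger opening in cm, from 0 to 8.54. A call has 1 to 10 rows; each row shifts and turns the commanded pose from where the row before left it, along the tool's axes as they then stand; what a row does not reach is not made up. A row lasts 1/10 s, in which the tool goes at most 50 mm and 8.59 degrees, less where a joint would pass 70% of its speed; a pose out of reach is approached as far as the arm can. A call is refused whole if a number of a shift passes 5 or a number of a turn 0.15, either way. A call with a gripper value outside its range is refused whole. The fingers move at their own pace and stop on an object; the grip force is fixed at half the most. Time passes only in rows, so rows that do not move let the fingers close. It gives the time, the measured TCP pose, the force, the opening and the grip force at its end, in the units of the state.
- r.state(): the state, without advancing time (a new reading comes with each control period).
- imaging.camera(name): name is "scene" or "top" or "wrist"; returns the picture (384x512x3 uint8, red, green, blue); there is no depth.
- imaging.camera_info(name): a dict with "intrinsics" (3x3 intrinsics, pixels), "rvec" (rotation vector, rad) and "tvec" (3), from world to camera coordinates, as OpenCV has them. Camera axes: x right, y down, z forward; pixel columns grow to the right and rows downward; lengths in mm; the calibration is good to about 2 mm. A picture is of the moment at which its call begins: read the wrist's pose just before it. camera_info takes no time and is no camera call; for the wrist camera it gives the pose at the moment of the call.
- r.job_done(): hands the job in; it is judged then, once.
Trained networks look in the newest picture that a camera, given by its name, has taken for a name from the list of things; names that differ only in an ending like _2 or _b are one class to them, and where a whole thing is asked for, a point or a joint stands for the part that bears it (a point fixed in the world has none). Each returns a list of dicts, best first, with "p" (0 to 1); they miss things now and then, are a little off and sometimes report something else, mostly with a low value. They report only what shows in the picture. A call takes as long as a camera call. They do not tell look-alikes from the thing itself.
- find_in(camera, target): "xyz" ([x, y, z] in mm, in the coordinates of the camera as it stood for that picture, good to about 4 mm: the middle of the surface that is visible of it).
- trace(camera, target): "mask" (384x512 bool, what is visible of it).
The state is a dict: "time": time; "joints": joint angles; "joint_velocities": joint speeds; "joint_torque": joint torques, N m; "tcp_pos": TCP position; "eef_rot": TCP orientation; "force": force on the tool from outside, world axes, zero at the start; "wrist_torque": the same for the moment, N m; "grip_width": opening from 0.0 (shut) to 1.0 (fully open); "finger_force": force on a finger pad.
Only numpy, scipy, OpenCV 4.12 (cv2) and the standard library are available. Lean on these libraries where they do the work, as an engineer would, in place of code of your own. Each camera call takes 0.05 s, during which the arm holds its last target. There are 200 camera calls.

## Working session

There is one attempt and no reset: what is moved stays moved. The work goes in short steps, Python scripts to look and compute and a tool call to move; the robot and the scene stay as the last step left them, time stands still between calls to the robot, and variables do not carry over. Pictures are saved under pics/ and viewed, at most 10 in all, crops included, and the job is handed in when it is done.

Besides the shell and the picture viewer there is one more tool, called after "Request:" as name(argument=value, ...), one argument or row to a line, values as JSON. servo_tool: Moves the arm, as the interface text tells. Its arguments: {"type":"object","properties":{"deltas":{"type":"string"}},"required":["deltas"]}

```bash
ls; mkdir -p pics; cat > h.py <<'E'
import numpy as np, cv2
from workcell import r, imaging, find_in, trace
def cam(n):
    i=imaging.camera_info(n); K=np.array(i['intrinsics'],float); R=cv2.Rodrigues(np.array(i['rvec'],float))[0]; t=np.array(i['tvec'],float).ravel()
    return K,R,t
def w(n,p,c=None):
    K,R,t=c or cam(n); return R.T@(np.array(p)-t)
def px(n,P,c=None):
    K,R,t=c or cam(n); q=K@(R@np.array(P,float)+t); return q[:2]/q[2]
def onz(n,uv,z,c=None):
    K,R,t=c or cam(n); d=R.T@np.linalg.inv(K)@np.array([uv[0],uv[1],1.]); o=-R.T@t
    return o+d*(z-o[2])/d[2]
def save(img,name): cv2.imwrite('pics/'+name,cv2.cvtColor(img,cv2.COLOR_RGB2BGR))
E
python3 - <<'E'
from h import *
np.set_printoptions(precision=1,suppress=True)
s=r.state(); print(s['time'],s['tcp_pos'],s['eef_rot'],s['grip_width'])
ims=[]
for n in ['scene','top']:
    im=imaging.camera(n); ims.append(im)
    print(n,'campos',-cam(n)[1].T@cam(n)[2])
    for t in ['box','lid','marker','jar','ink','pebble','tape']:
        print(t,[(round(d['p'],2),w(n,d['xyz']),px(n,w(n,d['xyz']))) for d in find_in(n,t)])
    save(im,n+'0.png')
print(cam('wrist'))
print(r.state()['time'])
E
```

```text
pics
0.0 [ 298.8 -604.9  303.1] [[ 0.9  0.4 -0. ]
 [ 0.4 -0.9  0. ]
 [-0.  -0.  -1. ]] 0.9980201636157142
scene campos [1341.3   92.7 1018.8]
box [(0.75, array([ 636.8, -125.8,   44.3]), array([215.4, 249. ]))]
lid []
marker [(0.65, array([ 430.2, -279.1,  108.8]), array([174.2, 165.5]))]
jar [(0.89, array([ 468. , -259.4,   51.1]), array([180.2, 191.4])), (0.85, array([ 348.7, -172.6,   38.2]), array([221.1, 167.9])), (0.84, array([ 313.8, -290.2,   59.6]), array([183.5, 150.1])), (0.82, array([ 407.8, -388.8,   38.4]), array([142. , 174.1])), (0.69, array([ 325.1, -421.9,   57. ]), array([138.9, 148.8])), (0.2, array([ 623.1, -115.9,   42.5]), array([220.6, 245.5]))]
ink [(0.7, array([414.9, 306.5,  51.3]), array([393.9, 200.8]))]
pebble [(0.81, array([444.2, 167.4,  17.1]), array([338.6, 211.5]))]
tape [(0.91, array([ 452.7, -135.8,   21.9]), array([226.8, 199.7]))]
top campos [ 381.9  -61.6 1007.3]
box [(0.92, array([ 624.9, -125.4,   45.2]), array([282.1, 140.5]))]
lid [(0.56, array([ 626.5, -117. ,   47.6]), array([278.8, 139.5])), (0.19, array([ 622.9, -123.8,   41.6]), array(
[... 260 characters left out ...]
), array([299.6, 258. ])), (0.61, array([ 446.8, -260.7,   59.7]), array([338.3, 212.6]))]
ink [(0.78, array([396.5, 296.1,  72. ]), array([102.5, 229.4])), (0.65, array([ 626.2, -126.1,   44.1]), array([282.4, 140.1]))]
pebble [(0.88, array([442.7, 169.8,  21. ]), array([162.3, 212.1])), (0.53, array([ 621.7, -126.3,   42.7]), array([282.4, 142. ]))]
tape [(0.85, array([ 447.4, -136.8,   25.9]), array([285.5, 212.3])), (0.33, array([ 621.6, -125. ,   40.9]), array([281.9, 142.2]))]
(array([[271.6,   0. , 255.2],
       [  0. , 271.6, 189.1],
       [  0. ,   0. ,   1. ]]), array([[ 0.4, -0.9,  0. ],
       [-0.9, -0.4,  0.3],
       [-0.3, -0.1, -1. ]]), array([-675.4,  -39.5,  379.2]))
0.8
```

```bash
python3 - <<'E'
import cv2, numpy as np
a=cv2.imread('pics/scene0.png');b=cv2.imread('pics/top0.png')
A=cv2.resize(a[120:320,90:420],None,fx=2.4,fy=2.4,interpolation=2)[:, :800]
cv2.imwrite('pics/v1.png',A)
B=cv2.resize(b[90:300,80:420],None,fx=2.3,fy=2.3,interpolation=2)
cv2.imwrite('pics/v2.png',B)
E
```

```text
(no output)
```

View pics/v1.png

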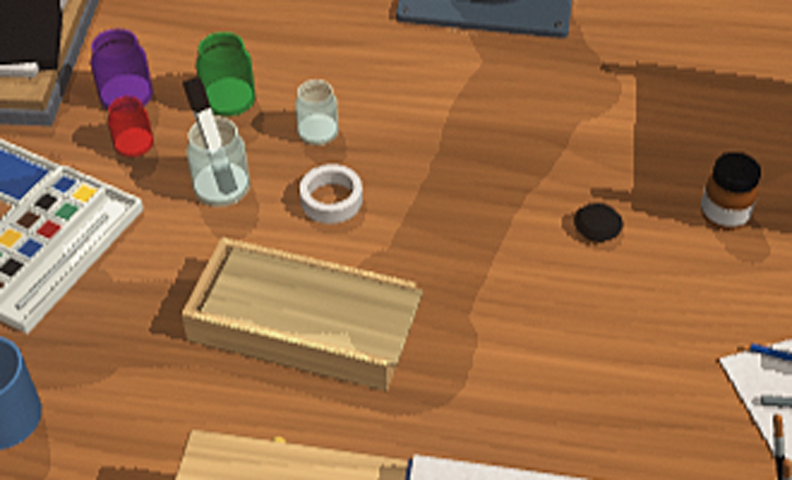

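View pics/v2.png

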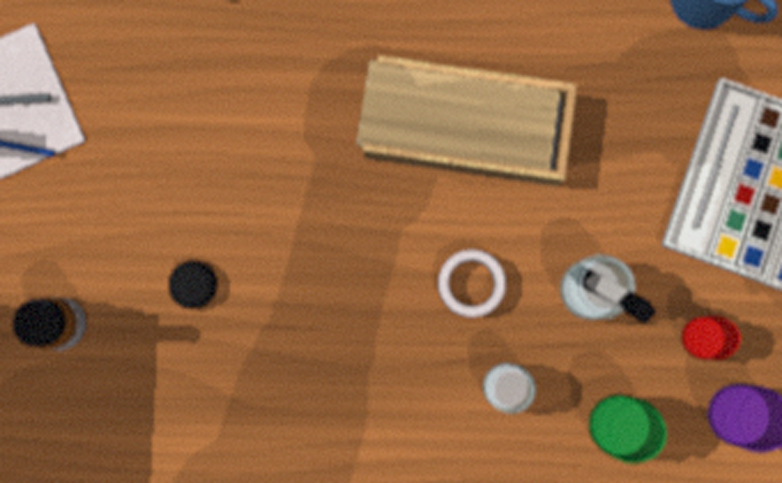

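The scene crop shows the box (lid up, opens towards its right end) around crop (300,310). The jar-like things, in scene pixels:
- clear jar with the marker (180,191)
- small clear jar (221,168)
- green (183,150)
- red (142,174)
- purple (139,149)

The meant jar is the clear, larger one at (180,191), with the marker in it. It sits at top-crop (598,287), and both enlarged crops confirm this. The top crop gives the box rim corners at about (576,84), (378,57), (362,155) and (565,181).

```bash
python3 - <<'E'
from h import *
np.set_printoptions(precision=1,suppress=True)
c=[onz('top',(u/2.3+80,v/2.3+90),46) for u,v in [(576,84),(378,57),(362,150),(565,181)]]
for p in c: print(p)
c=np.array(c); print(np.linalg.norm(np.roll(c,-1,0)-c,axis=1), c.mean(0))
for d in (c[1]-c[0],c[2]-c[3]): print('yaw y-axis',np.degrees(np.arctan2(-d[0],d[1])))
f=lambda n,u,v,z:onz(n,(u/2.3+80,v/2.3+90) if n=='top' else (u/2.4+90,v/2.4+120),z)
print('jar rim top',f('top',598,287,85),f('top',598,287,42),'scene base',f('scene',220,187,6))
print('cap end top',f('top',640,307,136),'scene',f('scene',194,84,136))
print('marker low end',f('top',592,281,14), f('scene',227,183,14))
for n in('top','scene'):
    for t in('box','marker','jar'):
        imaging.camera(n)
        for d in trace(n,t)[:4]:
            m=d['mask'].astype(np.uint8); ys,xs=np.nonzero(m)
            print(n,t,round(d['p'],2),len(xs),xs.mean(),ys.mean(),cv2.minAreaRect(np.c_[xs,ys].astype(np.float32)))
E
```

```text
[ 662.7 -245.8   46. ]
[688.8 -29.9  46. ]
[585.2 -14.9  46. ]
[ 555.4 -233.3   46. ]
[217.4 104.7 220.4 107.9] [ 623. -131.   46.]
yaw y-axis -6.908276309715087
yaw y-axis -7.764661866785514
jar rim top [ 440.  -259.4   85. ] [ 442.7 -268.6   42. ] scene base [ 451.1 -265.1    6. ]
cap end top [ 418.4 -288.4  136. ] scene [ 419.6 -287.9  136. ]
marker low end [ 450.9 -268.1   14. ] [ 450.7 -255.9   14. ]
top box 0.89 4053 282.345916604984 141.75030841352086 ((282.173583984375, 141.67604064941406), (91.3282699584961, 45.392181396484375), 8.53076457977295)
top marker 0.74 323 348.4241486068112 218.42414860681114 ((348.20001220703125, 218.6000213623047), (34.882659912109375, 9.838699340820312), 26.56505012512207)
top jar 0.97 786 352.5267175572519 275.35114503816794 ((352.5, 275.5), (29.0, 33.0), 90.0)
top jar 0.94 426 388.54460093896716 235.9131455399061 ((388.5, 235.5), (19.0, 25.0), 90.0)
top jar 0.85 882 406.4229024943311 270.671201814059 ((406.5, 270.5), (29.0, 37.0), 90.0)
top jar 0.83 518 337.2181467181467 213.44980694980694 ((338.07940673828125, 213.4334716796875), (28.36677551
[... 215 characters left out ...]
arker 0.47 200 174.005 166.805 ((174.08853149414062, 166.81704711914062), (30.675613403320312, 6.939999103546143), 70.82098388671875)
scene jar 0.88 727 180.5515818431912 188.73590096286108 ((180.5, 186.5), (37.0, 25.0), 90.0)
scene jar 0.85 617 139.37115072933548 147.17179902755268 ((139.4423065185547, 147.21153259277344), (31.574697494506836, 22.749473571777344), 78.69007110595703)
scene jar 0.72 215 173.96744186046513 166.51162790697674 ((173.90000915527344, 166.70001220703125), (30.35786247253418, 7.589465141296387), 71.56504821777344)
scene jar 0.59 698 183.7077363896848 150.14756446991404 ((183.15997314453125, 150.1199951171875), (35.0724983215332, 23.47594451904297), 81.8698959350586)
```

Request:
servo_tool(
  deltas="0 0 0 0 0; 0 0 0 0 0",
)

```text
time: 1.6
tcp_pos: [299.0, -605.2, 303.9]
eef_rot: [[0.897, 0.443, -0.0], [0.443, -0.897, 0.0], [0.0, -0.0, -1.0]]
force: [-0.1, -0.6, -1.2]
grip_width: 0.692
finger_force: 0.0
```

Request:
servo_tool(
  deltas="0 0 0 0.148 0; 0 0 0 0.148 0; 0 0 0 0.147 0; 0 0 0 0.147 0; 2.3 -4 0 0 0; 2.3 -4 0 0 0; 2.3 -4 0 0 0; 2.3 -4 0 0 0; 2.3 -4 0 0 0; 2.3 -4 0 0 0",
)

```text
time: 2.6
tcp_pos: [468.1, -383.7, 304.1]
eef_rot: [[0.991, -0.131, 0.0], [-0.131, -0.991, -0.0], [0.0, 0.0, -1.0]]
force: [1.1, -1.0, 0.5]
grip_width: -0.001
finger_force: 0.0
```

Request:
servo_tool(
  deltas="2.3 -4 0 0 0; 2.3 -4 0 0 0; 2.3 -4 0 0 0; 2.3 -4 0 0 0; 2.3 -4 0 0 0; 0 0 3 0 0; 0 0 3 0 0; 0 0 3 0 0; 0 0 0 0 0; 0 0 0 0 0",
)

```text
time: 3.6
tcp_pos: [607.5, -202.2, 214.3]
eef_rot: [[0.991, -0.131, -0.0], [-0.131, -0.991, 0.0], [-0.0, -0.0, -1.0]]
force: [0.9, -0.2, -0.0]
grip_width: -0.006
finger_force: 0.0
```

```bash
cat >> h.py <<'E'
BC=np.array([623.,-131.,0]); th=np.radians(-7.5); U=np.array([-np.sin(th),np.cos(th),0]); V=np.array([np.cos(th),np.sin(th),0])
def b2w(x,y,z): return BC+V*x+U*y+np.array([0,0,z])
def w2b(p): d=np.array(p)-BC; return np.array([d@V,d@U,d[2]])
E
python3 - <<'E'
from h import *
im=imaging.camera('wrist').copy()
for P in [(53,-109,46),(-53,-109,46),(53,109,46),(-53,109,46),(-45,-101,44),(45,-101,44),(-45,101,44),(45,101,44)]:
    q=px('wrist',b2w(*P)); print(P,q.round())
    cv2.circle(im,tuple(int(v) for v in q.round()),2,(255,0,0),1)
save(im,'w1.png'); print(w2b(r.state()['tcp_pos']), onz('wrist',(255,189),46))
E
```

```text
(53, -109, 46) [297. 127.]
(-53, -109, 46) [292. 238.]
(53, 109, 46) [ 44. 127.]
(-53, 109, 46) [ 70. 238.]
(-45, -101, 44) [284. 229.]
(45, -101, 44) [287. 136.]
(-45, 101, 44) [ 77. 230.]
(45, 101, 44) [ 57. 137.]
[ -5.61004932 -72.82395778 215.30748948] [ 610.69655217 -202.67860265   46.        ]
```

View pics/w1.png

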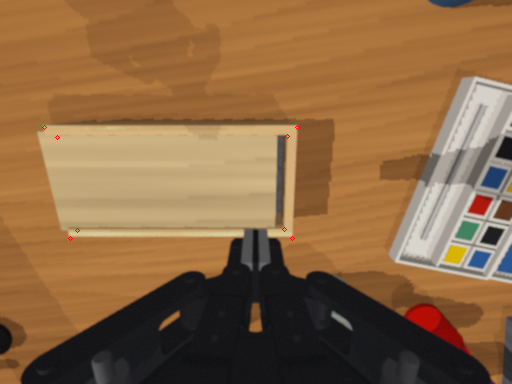

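The wrist view shows the box where I computed it: the predicted corners match to about 2 px. The dark gap at px 277–286 means the lid starts about 8 mm open. Next I'll descend onto the lid.

Request:
servo_tool(
  deltas="0.5 0 3 0 0; 0 0 3 0 0; 0 0 2.5 0 0; 0 0 0.5 0 0; 0 0 0.2 0 0; 0 0 0.2 0 0; 0 0 0.2 0 0; 0 0 0 0 0; 0 0 0 0 0",
)

```text
time: 4.55
tcp_pos: [612.5, -202.8, 118.6]
eef_rot: [[0.991, -0.131, 0.001], [-0.131, -0.991, -0.0], [0.001, 0.0, -1.0]]
force: [-0.4, 0.3, -0.4]
grip_width: 0.004
finger_force: 0.0
```

Request:
servo_tool(
  deltas="0 0 0.1 0 0; 0 0 0.1 0 0; 0 0 0.1 0 0; 0 0 0 0 0; 0 0 0 0 0",
)

```text
time: 5.05
tcp_pos: [612.5, -202.8, 116.2]
eef_rot: [[0.991, -0.131, 0.001], [-0.131, -0.991, -0.0], [0.001, -0.0, -1.0]]
force: [-3.2, 1.2, 14.1]
grip_width: 0.001
finger_force: 6.7
```

Request:
servo_tool(
  deltas="0 -0.5 0 0 0; 0 -1 0 0 0; 0 -1.5 0 0 0; 0 -1.5 0 0 0; 0 -1 0 0 0; 0 -0.5 0 0 0",
)

```text
time: 5.65
tcp_pos: [620.4, -142.5, 116.2]
eef_rot: [[0.992, -0.13, 0.001], [-0.13, -0.992, -0.0], [0.001, -0.0, -1.0]]
force: [-4.0, -1.7, 13.2]
grip_width: -0.003
finger_force: 6.6
```

Request:
servo_tool(
  deltas="0 -1 0 0 0; 0 -1.5 0 0 0; 0 -1.5 0 0 0; 0 -1.5 0 0 0; 0 -1.5 0 0 0; 0 -1.5 0 0 0; 0 -1.0 0 0 0; 0 -0.5 0 0 0; 0 -0.3 0 0 0",
)

```text
time: 6.55
tcp_pos: [633.9, -40.7, 116.2]
eef_rot: [[0.991, -0.13, 0.001], [-0.13, -0.991, -0.0], [0.001, -0.0, -1.0]]
force: [-3.8, -1.1, 13.5]
grip_width: -0.001
finger_force: 6.8
```

Request:
servo_tool(
  deltas="0 -0.3 0 0 0; 0 -0.3 0 0 0; 0 -0.2 0 0 0; 0 -0.2 0 0 0; 0 -0.1 0 0 0; 0 -0.1 0 0 0",
)

```text
time: 7.15
tcp_pos: [635.6, -32.7, 116.3]
eef_rot: [[0.991, -0.134, 0.002], [-0.134, -0.991, -0.004], [0.002, 0.003, -1.0]]
force: [-2.1, -7.9, 10.8]
grip_width: -0.001
finger_force: 5.7
```

Request:
servo_tool(
  deltas="0 0 -3 0 0; 0 0 -4.5 0 0; 0 0 -4.5 0 0; 0 0 -4.5 0 8.5; -2.75 3.1 0 0 8.5; -2.75 3.1 0 0 8.5; -2.75 3.1 0 0 8.5; -2.75 3.1 0 0 8.5; -2.75 3.1 0 0 8.5; -2.75 3.1 0 0 8.5",
)

```text
time: 8.15
tcp_pos: [445.8, -192.9, 280.0]
eef_rot: [[0.991, -0.131, 0.0], [-0.131, -0.991, -0.0], [0.0, 0.0, -1.0]]
force: [-0.6, -0.9, 0.9]
grip_width: 0.998
finger_force: 0.0
```

Request:
servo_tool(
  deltas="-2.75 3.1 0 0 8.5; -2.75 3.1 0 0 8.5; 0 0 0 0 8.5; 0 0 0 0 8.5",
)

```text
time: 8.55
tcp_pos: [384.2, -246.8, 280.2]
eef_rot: [[0.991, -0.133, 0.001], [-0.133, -0.991, -0.0], [0.001, -0.0, -1.0]]
force: [0.2, 0.8, -0.5]
grip_width: 0.996
finger_force: 0.0
```

```bash
python3 - <<'E'
from h import *
np.set_printoptions(precision=1,suppress=True)
print(r.state()['tcp_pos'])
a=imaging.camera('wrist'); c=cam('wrist'); print('cam',-c[1].T@c[2])
for t in ['marker','jar']:
    for d in trace('wrist',t):
        ys,xs=np.nonzero(d['mask']); print(t,round(d['p'],2),len(xs),xs.mean(),ys.mean(),cv2.minAreaRect(np.c_[xs,ys].astype(np.float32)))
    print([(round(d['p'],2),w('wrist',d['xyz'])) for d in find_in('wrist',t)])
b=imaging.camera('top')
A=cv2.resize(a,None,fx=1.17,fy=1.17,interpolation=2); B=cv2.resize(b[100:260,200:390],None,fx=1.5,fy=1.5)
A=A[:, :590]; 
cv=np.zeros((450,800,3),np.uint8); A=cv2.resize(a,(510,383)); cv[:383,:510]=A; cv[:240,512:512+285]=B
save(cv,'v3.png')
E
```

```text
[ 384.2 -246.8  280.2]
cam [ 464.8 -256.6  349.2]
marker 0.95 1663 283.91942273000603 135.84305472038486 ((281.6112976074219, 134.0603790283203), (87.47562408447266, 22.237483978271484), 42.51044845581055)
[(0.58, array([ 430.4, -281. ,  109.9]))]
jar 0.94 2325 266.5440860215054 117.02666666666667 ((267.0000305175781, 118.50001525878906), (61.51828384399414, 65.76092529296875), 45.0)
jar 0.92 4466 412.8484102104792 213.41491267353337 ((412.75006103515625, 212.75001525878906), (89.80255889892578, 60.81117630004883), 45.0)
jar 0.86 3415 305.6345534407028 236.28550512445096 ((306.35101318359375, 236.44384765625), (75.63795471191406, 55.37567138671875), 80.90972137451172)
jar 0.64 2039 376.4889651790093 148.11770475723395 ((376.77166748046875, 147.76589965820312), (55.91074752807617, 44.19099426269531), 36.25383377075195)
jar 0.61 1919 204.0812923397603 215.22042730588848 ((204.5146942138672, 215.80882263183594), (42.531646728515625, 55.39404296875), 30.963756561279297)
[(0.98, array([ 319.2, -421.6,   55. ])), (0.91, array([ 447.7, -265.6,   57.8])), (0.79, array([ 306.7, -294.7,   52.5])), (0.73, array([ 389.3, -387.5,   34.5])), (0.7, array([ 339.5, -172.9,   35.6]))]
```

View pics/v3.png

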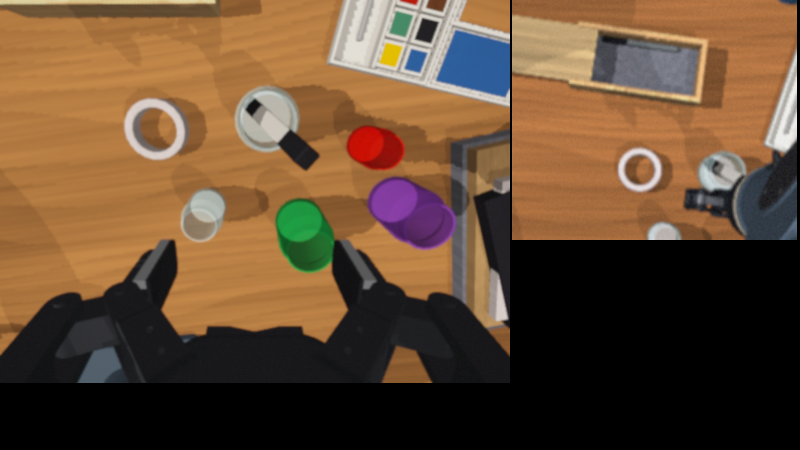

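The wrist view shows the clear jar at (267,118). The marker's upper cap end is near (309,159) and its lower end near (251,107). The top inset shows the lid fully open.

```bash
python3 - <<'E'
from h import *
np.set_printoptions(precision=2,suppress=True)
c=cam('wrist'); m=trace('wrist','marker')[0]['mask']
A=onz('wrist',(309,159),136); B=onz('wrist',(252,107),14)
print('up',A,'low',B,'L',np.linalg.norm(A-B)); print('jar',onz('wrist',(267,119),85), onz('wrist',(266,116),42))
# fit mask: axis param (center xy, azimuth), tilt 26deg, z 73 ; render projected convex hull, IoU
from scipy.optimize import minimize
def hull(p):
    az,t=p[2],np.radians(p[3]); L=np.array([np.cos(az)*np.sin(t),np.sin(az)*np.sin(t),np.cos(t)])
    y=np.array([-np.sin(az),np.cos(az),0]); x=np.cross(y,L); C=np.array([p[0],p[1],73])
    pts=np.array([px('wrist',C+L*a*70+x*b*9+y*d*9,c) for a in(-1,1) for b in(-1,1) for d in(-1,1)],np.float32)
    return cv2.convexHull(pts)
def cost(p):
    h=hull(p); im=np.zeros(m.shape,np.uint8); cv2.fillConvexPoly(im,np.round(h*16).astype(int).reshape(-1,1,2),1,shift=4)
    return -(im&m).sum()/(im|m).sum()
C=(A+B)/2; d=A-B; best=min((minimize(cost,[C[0]+i,C[1]+j,np.arctan2(d[1],d[0])+k,26],method='Nelder-Mead',options={'initial_simplex':np.array([[C[0]+i,C[1]+j,np.arctan2(d[1],d[0])+k,26]]*5)+np.vstack([np.zeros(4),np.diag([5,5,.15,3])])}) for i in(-3,3) for j in(-3,3) for k in(-.1,.1)),key=lambda s:s.fun)
print(best.x,best.fun,np.degrees(best.x[2]))
E
```

```text
up [ 415.33 -292.78  136.  ] low [ 457.87 -251.38   14.  ] L 135.67196413769335
jar [ 446.82 -264.95   85.  ] [ 447.16 -265.68   42.  ]
[ 417.07 -223.7    -5.32   65.49] 0.0 -304.8661433701596<stdin>:15: RuntimeWarning: overflow encountered in scalar negative
```

```bash
python3 - <<'E'
from h import *
from scipy.optimize import differential_evolution as DE
np.set_printoptions(precision=2,suppress=True)
c=cam('wrist'); imaging.camera('wrist'); m=trace('wrist','marker')[0]['mask']
def cost(p):
    az,t=np.radians(p[2]),np.radians(p[3]); L=np.array([np.cos(az)*np.sin(t),np.sin(az)*np.sin(t),np.cos(t)])
    y=np.array([-np.sin(az),np.cos(az),0]); x=np.cross(y,L); C=np.array([p[0],p[1],73])
    pts=np.array([px('wrist',C+L*a*70+x*b*9+y*d*9,c) for a in(-1,1) for b in(-1,1) for d in(-1,1)],np.float32)
    im=np.zeros(m.shape,np.uint8); cv2.fillConvexPoly(im,np.round(cv2.convexHull(pts)*16).astype(np.int32),1,shift=4); im=im>0
    return -float((im&m).sum())/float((im|m).sum())
s=DE(cost,[(425,450),(-285,-260),(-150,-120),(22,30)],maxiter=40,seed=1)
p=s.x; az,t=np.radians(p[2]),np.radians(p[3]); L=np.array([np.cos(az)*np.sin(t),np.sin(az)*np.sin(t),np.cos(t)])
print(p,s.fun,'L',L,'at z=112',np.r_[p[:2],73]+L*(39/L[2]))
S=r.state(); Rm=np.array(S['eef_rot']); print(S['tcp_pos'],S['time'])
E
```

```text
[ 435.   -275.11 -137.32   22.59] -0.9151193633952255 L [-0.28 -0.26  0.92] at z=112 [ 423.07 -286.12  112.  ]
[ 385.01 -245.97  279.78] 9.0
```

Request:
servo_tool(
  deltas="0 0 0 -0.148 8.5; 0 0 0 -0.148 8.5; 0 0 0 -0.148 8.5; 0 0 0 -0.148 8.5; 0 0 0 -0.148 8.5; 0 0 0 -0.148 8.5; 0 2.7 0 0 8.5; 0 2.7 0 0 8.5; 0 0 2 0 8.5; 0 0 0 0 8.5",
)

```text
time: 10.0
tcp_pos: [421.2, -285.2, 257.9]
eef_rot: [[0.727, 0.687, -0.003], [0.687, -0.727, 0.002], [-0.001, -0.004, -1.0]]
force: [-0.6, -0.2, -0.2]
grip_width: 0.997
finger_force: 0.0
```

Request:
servo_tool(
  deltas="0 0 2 0 8.5; 0 0 2 0 8.5; 0 0 0 0 8.5",
)

```text
time: 10.3
tcp_pos: [420.6, -284.5, 218.5]
eef_rot: [[0.727, 0.687, -0.004], [0.687, -0.727, 0.002], [-0.001, -0.004, -1.0]]
force: [-0.1, -0.5, -0.2]
grip_width: 0.993
finger_force: 0.0
```

```bash
python3 - <<'E'
from h import *
a=imaging.camera('wrist'); S=r.state(); T=np.array(S['tcp_pos']);Rm=np.array(S['eef_rot']); print(T)
for t in['marker','jar']:
  for d in trace('wrist',t):
    ys,xs=np.nonzero(d['mask']); print(t,round(d['p'],2),[(y,xs[ys==y].min(),xs[ys==y].max()) for y in range(ys.min(),ys.max()+1,10)])
for z in(85,112,136): print(z,px('wrist',[T[0],T[1],z]))
save(a[20:384,60:460],'v4.png')
E
```

```text
[ 421.15062851 -284.93593497  219.73285783]
marker 0.56 [(141, np.int64(252), np.int64(267)), (151, np.int64(251), np.int64(269)), (161, np.int64(251), np.int64(269)), (171, np.int64(250), np.int64(269)), (181, np.int64(250), np.int64(270)), (191, np.int64(249), np.int64(270)), (201, np.int64(248), np.int64(271)), (211, np.int64(247), np.int64(272)), (221, np.int64(246), np.int64(273)), (231, np.int64(246), np.int64(273)), (241, np.int64(246), np.int64(273)), (251, np.int64(246), np.int64(272))]
jar 0.95 [(235, np.int64(302), np.int64(308)), (245, np.int64(287), np.int64(322)), (255, np.int64(285), np.int64(327)), (265, np.int64(286), np.int64(331)), (275, np.int64(288), np.int64(332)), (285, np.int64(294), np.int64(333)), (295, np.int64(300), np.int64(327))]
jar 0.84 [(120, np.int64(256), np.int64(262)), (130, np.int64(237), np.int64(282)), (140, np.int64(229), np.int64(290)), (150, np.int64(224), np.int64(295)), (160, np.int64(221), np.int64(297)), (170, np.int64(222), np.int64(297)), (180, np.int64(225), np.int64(294)), (190, np.int64(232), np.int64(289)), (200, np.int64(242), np.int64(276))]
jar 0.8 [(231, np.int64(189), np.int64(196)), (241, np.int64(175), np.int64(214)), (251, np.int64(178), np.int64(220)), (261, np.int64(179), np.int64(221)), (271, np.int64(179), np.int64(218)), (281, np.int64(176), np.int64(216)), (291, np.int64(172), np.int64(214)), (301, np.int64(167), np.int64(211)), (311, np.int64(163), np.int64(203)), (321, np.int64(169), np.int64(197))]
jar 0.61 [(142, np.int64(120), np.int64(130)), (152, np.int64(91), np.int64(146)), (162, np.int64(80), np.int64(150)), (172, np.int64(72), np.int64(152)), (182, np.int64(73), np.int64(145)), (192, np.int64(77), np.int64(132)), (202, np.int64(90), np.int64(109))]
85 [253.377587   204.67985004]
112 [253.17239778 218.49018446]
136 [252.93841552 234.23844467]
```

View pics/v4.png

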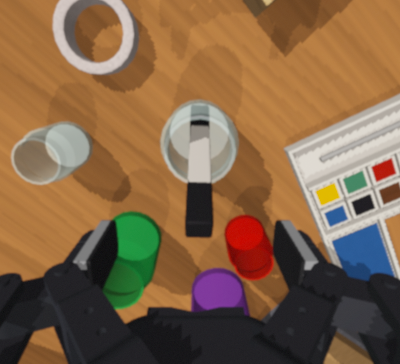

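The marker runs straight up the image at column 259, between rows 141 and 256, and the tool plane is at column 253. So I'll shift +4 mm in tool y and +4 mm in x, then descend.

Request:
servo_tool(
  deltas="0.4 0.4 1 0 8.5; 0 0 1.5 0 8.5; 0 0 1.5 0 8.5; 0 0 1.2 0 8.5; 0 0 0 0 8.5; 0 0 0 0 4; 0 0 0 0 3; 0 0 0 0 2",
)

```text
time: 11.25
tcp_pos: [427.7, -285.9, 168.5]
eef_rot: [[0.727, 0.687, 0.001], [0.687, -0.727, -0.001], [0.0, 0.001, -1.0]]
force: [0.0, 0.5, 0.3]
grip_width: 0.507
finger_force: 0.0
```

Request:
servo_tool(
  deltas="0 0 0 0 2; 0 0 0 0 1; 0 0 0 0 0.5; 0 0 0 0 0.5; 0 0 0 0 0.5",
)

```text
time: 11.75
tcp_pos: [427.3, -285.7, 168.1]
eef_rot: [[0.727, 0.687, -0.0], [0.687, -0.727, 0.0], [0.0, -0.0, -1.0]]
force: [-1.2, 1.7, 6.0]
grip_width: 0.199
finger_force: 58.7
```

Request:
servo_tool(
  deltas="-0.2 0 -0.5 0 0.5; -0.4 0 -1 0 0.5; -0.7 0 -1.5 0 0.5; -0.9 0 -2 0 0.5; -0.9 0 -2 0 0.5; -0.9 0 -2 0 0.5; -0.5 0 -2 0 0.5; 0 0 -2 0 0.5; 0 0 -2 0 0.5; 0 0 -1 0 0.5",
)

```text
time: 12.75
tcp_pos: [394.6, -317.3, 330.2]
eef_rot: [[0.728, 0.686, 0.002], [0.686, -0.728, -0.002], [0.001, 0.003, -1.0]]
force: [0.3, 0.8, 0.7]
grip_width: 0.204
finger_force: 58.3
```

```bash
python3 - <<'E'
from h import *
S=r.state(); print(S['tcp_pos'],S['joints'],S['grip_width'],S['finger_force'])
a=imaging.camera('scene'); save(cv2.resize(a[100:260,100:300],None,fx=2,fy=2),'s5.png')
b=imaging.camera('wrist')
o=np.zeros((384,800,3),np.uint8); o[:320,:400]=cv2.resize(a[100:260,100:300],None,fx=2,fy=2); o[:384,400:800]=b[:,60:460]; save(o,'v5.png')
print([(round(d['p'],2),w('wrist',d['xyz']).round()) for d in find_in('wrist','jar')][:3],[(round(d['p'],2),w('wrist',d['xyz']).round()) for d in find_in('wrist','marker')])
E
```

```text
[ 394.59357479 -317.29347354  330.17923035] [ 0.55339208  0.29876479  0.04149283  1.83771254 -0.01434038  1.00244596
 -0.21397084] 0.20379140372527407 58.31512212753296
[(0.87, array([ 335., -172.,   35.])), (0.83, array([ 298., -296.,   51.])), (0.76, array([ 386., -391.,   31.]))] [(0.81, array([ 401., -316.,  269.]))]
```

View pics/v5.png

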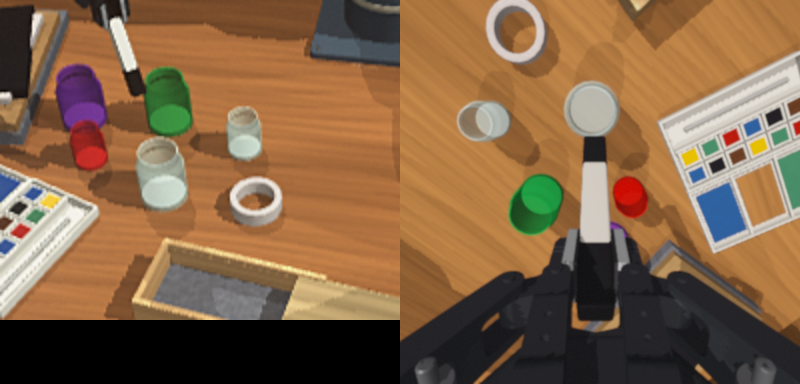

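The marker is held at mid-wrist view and the jar still stands at its place. Next I'll rotate and carry the marker to the clear area.

Request:
servo_tool(
  deltas="0 0 0 -0.137 0.5; 0 0 0 -0.137 0.5; 0 0 0 -0.137 0.5; 0 0 0 -0.137 0.5; 0 0 0 -0.137 0.5; 3 0.4 0 0 0.5; 4.4 0.4 0 0 0.5; 4.5 0.4 0 0 0.5; 4.5 0.4 0 0 0.5; 4.5 0.4 0 0 0.5",
)

```text
time: 13.95
tcp_pos: [441.0, -110.2, 326.9]
eef_rot: [[0.129, 0.992, -0.002], [0.992, -0.129, 0.0], [0.0, -0.002, -1.0]]
force: [0.7, -0.9, -0.2]
grip_width: 0.201
finger_force: 58.3
```

Request:
servo_tool(
  deltas="4.5 0.4 0 0 0.5; 4.5 0.4 0 0 0.5; 4.5 0.4 1 0 0.5; 2.4 0 3 0 0.5; 0 0 3 0 0.5; 0 0 3 0 0.5; 0 0 3 0 0.5; 0 0 2 0 0.5; 0 0 0 0 0.5; 0 0 0 0 0.5",
)

```text
time: 14.95
tcp_pos: [473.3, 44.2, 177.6]
eef_rot: [[0.128, 0.992, -0.002], [0.992, -0.128, -0.0], [-0.0, -0.002, -1.0]]
force: [1.4, 0.2, -0.6]
grip_width: 0.2
finger_force: 58.4
```

```bash
python3 - <<'E'
from h import *
S=r.state(); print(S['tcp_pos'],S['joints'],S['grip_width'],S['finger_force'],S['time'])
a=imaging.camera('scene')
d=trace('scene','marker'); print([(round(x['p'],2),x['mask'].sum()) for x in d])
G=np.array(S['tcp_pos'])-[0,0,54]
for t in(20,26,32):
    b=G-np.r_[-U[:2]*np.sin(np.radians(t)),np.cos(np.radians(t))]*109; print(t,b.round(),px('scene',b).round())
print(px('scene',G).round()); c=px('scene',G).astype(int)
save(cv2.resize(a[c[1]-60:c[1]+90,c[0]-100:c[0]+100],None,fx=3,fy=3),'v6.png'); print(c)
E
```

```text
[473.34976107  44.21498473 177.56297964] [-0.01512264  0.46282222 -0.24782594  2.09859266  0.19357625  0.60308206
 -0.52686546] 0.20010203793932532 58.42852771282196 14.95
[(0.57, np.int64(290))]
20 [478.  81.  21.] [305. 216.]
26 [480.  92.  26.] [309. 216.]
32 [481. 101.  31.] [313. 215.]
[294. 186.]
[293 186]
```

View pics/v6.png

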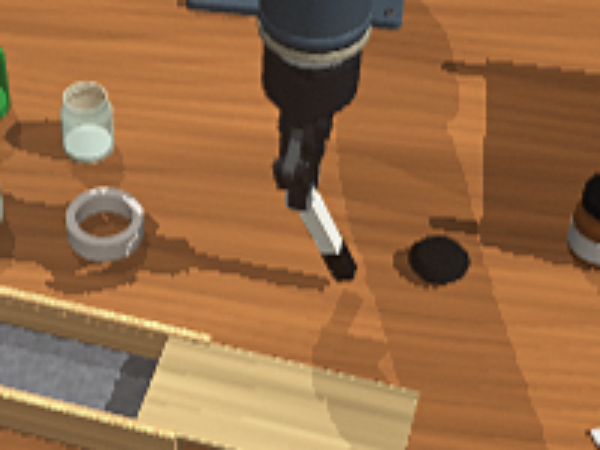

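The crop shows the marker leaning in the grip, its lower end at crop (343,272). That is about 20–25 mm above the desk and clear of the pebble and tape.

Request:
servo_tool(
  deltas="0 0 1 0 0.5; 0 0 0.5 0 0.5; 0 0 0.3 0 0.5; 0 0 0.3 0 0.5; 0 0 0 0 0.5",
)

```text
time: 15.55
tcp_pos: [473.3, 41.8, 158.7]
eef_rot: [[0.131, 0.991, 0.0], [0.991, -0.131, -0.004], [-0.003, 0.001, -1.0]]
force: [-8.3, -10.7, 41.1]
grip_width: 0.202
finger_force: 63.6
```

Request:
servo_tool(
  deltas="-0.4 0 0 0 0.5; -0.4 0 0 0 0.5; 0 0 0 0 0.5",
)

```text
time: 15.85
tcp_pos: [472.9, 36.2, 157.6]
eef_rot: [[0.129, 0.992, 0.001], [0.992, -0.129, 0.0], [0.0, 0.001, -1.0]]
force: [-2.3, -0.3, 13.0]
grip_width: 0.203
finger_force: 59.5
```

Request:
servo_tool(
  deltas="-0.5 0 0.2 0 0.5; -0.5 0 0.2 0 0.5; -0.45 0 0.3 0 0.5; -0.45 0 0.3 0 0.5; -0.4 0 0.35 0 0.5; -0.4 0 0.35 0 0.5; 0 0 0 0 0.5",
)

```text
time: 16.55
tcp_pos: [469.2, 8.7, 140.1]
eef_rot: [[0.13, 0.992, 0.0], [0.992, -0.13, -0.001], [-0.001, 0.001, -1.0]]
force: [-1.3, -2.6, 10.2]
grip_width: 0.202
finger_force: 58.5
```

Request:
servo_tool(
  deltas="-0.38 0 0.4 0 0.5; -0.38 0 0.4 0 0.5; -0.33 0 0.45 0 0.5; -0.33 0 0.45 0 0.5; -0.28 0 0.48 0 0.5; -0.28 0 0.48 0 0.5; 0 0 0 0 0.5",
)

```text
time: 17.25
tcp_pos: [466.4, -12.3, 113.4]
eef_rot: [[0.131, 0.991, -0.0], [0.991, -0.131, -0.002], [-0.002, -0.0, -1.0]]
force: [-1.7, -7.9, 11.1]
grip_width: 0.194
finger_force: 58.3
```

Request:
servo_tool(
  deltas="-0.22 0 0.5 0 0.5; -0.22 0 0.5 0 0.5; -0.17 0 0.53 0 0.5; -0.17 0 0.53 0 0.5; -0.1 0 0.55 0 0.5; -0.1 0 0.55 0 0.5; 0 0 0 0 0.5",
)

```text
time: 17.95
tcp_pos: [465.5, -21.1, 81.5]
eef_rot: [[0.13, 0.991, 0.0], [0.991, -0.13, -0.001], [-0.001, 0.0, -1.0]]
force: [-0.2, -4.8, 5.1]
grip_width: 0.197
finger_force: 58.3
```

```bash
python3 - <<'E'
from h import *
S=r.state(); print(S['tcp_pos'],S['force'],S['grip_width'])
a=imaging.camera('scene'); b=imaging.camera('wrist')
o=np.zeros((450,800,3),np.uint8); o[:450,:400]=cv2.resize(a[160:260,250:339],(400,450)); o[:384,400:]=b[:,60:460]; save(o,'v7.png')
E
```

```text
[465.46473548 -21.06562812  81.47198033] [-0.1803439  -4.84963505  5.14695528] 0.19709537115646958
```

View pics/v7.png

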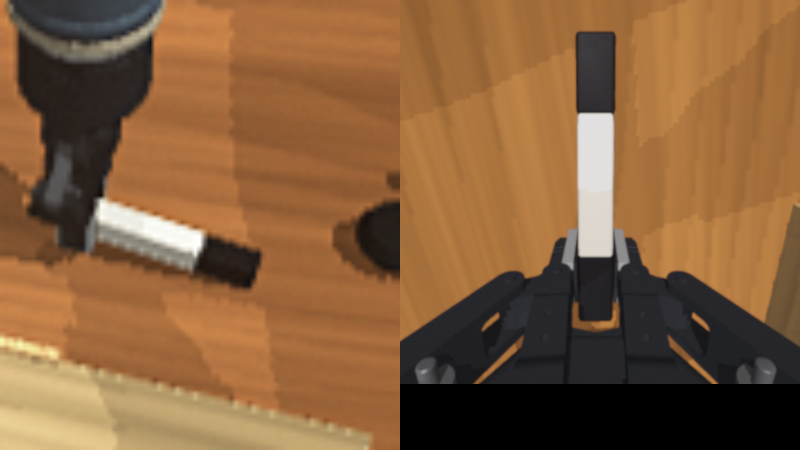

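The marker is nearly flat, its low end on the desk at crop (240,265). The wrist view shows it straight ahead of the fingers. I'll lower it a bit more and let go.

Request:
servo_tool(
  deltas="-0.05 0 0.3 0 0.5; 0 0 0.3 0 0.5; 0 0 0 0 0.5; 0 0 0 0 3; 0 0 0 0 4.5; 0 0 0 0 4.5; 0 0 0 0 4.5; 0 0 -2 0 4.5; 0 0 -4 0 4.5; 0 0 -4 0 4.5",
)

```text
time: 19.05
tcp_pos: [464.7, -20.2, 176.4]
eef_rot: [[0.128, 0.992, -0.002], [0.992, -0.128, 0.0], [-0.0, -0.002, -1.0]]
force: [1.4, -0.7, -0.9]
grip_width: 0.527
finger_force: 0.0
```

Request:
servo_tool(
  deltas="1 0 -1 0 5; 0 0 0 0 5; 0 0 0 0 5",
)

```text
time: 19.35
tcp_pos: [466.2, -10.4, 184.9]
eef_rot: [[0.128, 0.992, -0.001], [0.992, -0.128, -0.0], [-0.0, -0.001, -1.0]]
force: [-0.7, -0.4, -1.7]
grip_width: 0.588
finger_force: 0.0
```

```bash
cat > m.py <<'E'
from h import *
np.set_printoptions(precision=3,suppress=True)
b=imaging.camera('wrist'); c=cam('wrist'); S=r.state(); T=np.array(S['tcp_pos']);Rm=np.array(S['eef_rot'])
print(T,S['time'],S['grip_width'])
for d in trace('wrist','marker')[:2]:
    ys,xs=np.nonzero(d['mask']); print(d['p'],len(xs))
    pts=np.array([onz('wrist',(x,y),18,c) for x,y in zip(xs,ys)])
    rc=cv2.minAreaRect(pts[:,:2].astype(np.float32)); print(rc)
    bx=cv2.boxPoints(rc); e=bx[1]-bx[0]; f=bx[2]-bx[1]; e=e if np.hypot(*e)>np.hypot(*f) else f
    print('axis az',np.degrees(np.arctan2(e[1],e[0]))%180,'tool x az',np.degrees(np.arctan2(Rm[1,0],Rm[0,0])))
    q=Rm.T@(np.r_[rc[0],9]-T); print('tool-frame offset cm',q/10)
save(b,'w_m%d.png'%int(S['time']*100))
E
python3 m.py
```

```text
[465.969 -10.586 184.51 ] 19.4 0.581465095011807
0.74 3132
((470.755859375, 16.052810668945312), (137.95362854003906, 18.92829132080078), 82.29017639160156)
axis az 82.29017 tool x az 82.63153701181366
tool-frame offset cm [ 2.712  0.166 17.549]
```

Request:
servo_tool(
  deltas="1.3 0.15 3 0 5; 1.4 0 3 0 5; 0 0 3 0 5; 0 0 1.9 0 5; 0 0 0 0 5; 0 0 0 0 3; 0 0 0 0 2; 0 0 0 0 1; 0 0 0 0 0.5; 0 0 0 0 0.5",
)

```text
time: 20.45
tcp_pos: [472.0, 16.0, 77.6]
eef_rot: [[0.129, 0.992, 0.002], [0.992, -0.129, 0.0], [0.0, 0.002, -1.0]]
force: [-1.2, -0.4, 7.3]
grip_width: 0.195
finger_force: 59.7
```

Request:
servo_tool(
  deltas="0 0 -1 0 0.5; 0 0 -3 0 0.5; 0 0 -4 0 0.5; 0 0 -4 0 0.5; -2.8 3.3 0 0 0.5; -2.8 3.3 0 0 0.5; -2.8 3.3 0 0 0.5; -2.8 3.3 0 0 0.5; -2.9 3.2 0 0 0.5; 0 0 0 0 0.5",
)

```text
time: 21.45
tcp_pos: [618.2, -151.0, 197.2]
eef_rot: [[0.135, 0.991, 0.002], [0.991, -0.135, -0.003], [-0.002, 0.003, -1.0]]
force: [-0.6, -0.8, -0.5]
grip_width: 0.189
finger_force: 58.8
```

```bash
python3 - <<'E'
from h import *
S=r.state(); T=np.array(S['tcp_pos']); print(T,w2b(T).round(1),S['grip_width'],S['finger_force'])
b=imaging.camera('wrist').copy()
for P in [(53,-109,46),(-53,-109,46),(53,74,46),(-53,74,46),(45,-101,6),(-45,-101,6),(-5,-101,6)]:
    q=px('wrist',b2w(*P)); print(P,q.round()); cv2.circle(b,tuple(int(v) for v in q.round()),3,(255,0,0),1)
save(b,'v8.png')
E
```

```text
[ 618.18662606 -151.0000959   197.15151778] [ -2.2 -20.5 197.2] 0.18915327674604712 58.7848699092865
(53, -109, 46) [314. 286.]
(-53, -109, 46) [204. 287.]
(53, 74, 46) [330.  83.]
(-53, 74, 46) [189.  84.]
(45, -101, 6) [300. 257.]
(-45, -101, 6) [217. 257.]
(-5, -101, 6) [254. 257.]
```

View pics/v8.png

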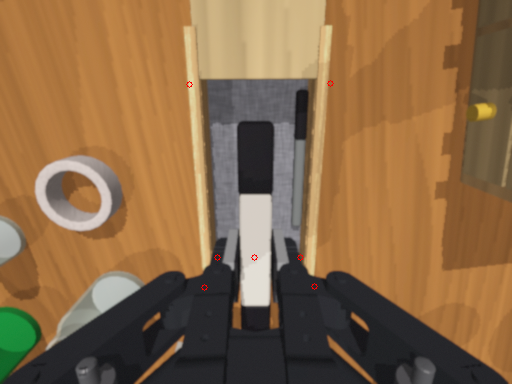

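The marker hangs over the open box with its front cap at (255,155). The pen lies along the right wall at (300,160) and the lid edge is at row 79. It needs a small shift, then I'll descend.

Request:
servo_tool(
  deltas="0.2 -0.3 2 0 0.5; 0 0 3 0 0.5; 0 0 2 0 0.5; 0 0 0 0 0.5; 0 0 0 0 0.5",
)

```text
time: 22.0
tcp_pos: [613.2, -141.7, 127.5]
eef_rot: [[0.128, 0.992, -0.0], [0.992, -0.128, 0.0], [0.0, -0.0, -1.0]]
force: [-0.4, -1.0, -0.9]
grip_width: 0.194
finger_force: 58.8
```

Request:
servo_tool(
  deltas="-0.3 0.25 0 0 0.5; 0 0 1.5 0 0.5; 0 0 1.5 0 0.5; 0 0 0.6 0 0.5; 0 0 0 0 0.5",
)

```text
time: 22.5
tcp_pos: [614.6, -145.5, 89.0]
eef_rot: [[0.128, 0.992, -0.003], [0.992, -0.128, 0.001], [0.0, -0.003, -1.0]]
force: [-0.5, 0.8, -0.3]
grip_width: 0.191
finger_force: 58.8
```

Request:
servo_tool(
  deltas="0 0 0.3 0 0.5; 0 0 0.15 0 0.5; 0 0 0 0 0.5; 0 0 0 0 0.5",
)

```text
time: 22.9
tcp_pos: [615.6, -145.8, 86.4]
eef_rot: [[0.129, 0.992, 0.0], [0.992, -0.129, -0.0], [-0.0, 0.0, -1.0]]
force: [-0.2, -0.7, -1.5]
grip_width: 0.196
finger_force: 58.8
```

Request:
servo_tool(
  deltas="0 0 0.1 0 0.5; 0 0 0.1 0 0.5; 0 0 0 0 0.5",
)

```text
time: 23.2
tcp_pos: [615.4, -145.7, 84.1]
eef_rot: [[0.129, 0.992, -0.0], [0.992, -0.129, -0.0], [-0.0, -0.0, -1.0]]
force: [-0.5, 0.2, -0.6]
grip_width: 0.193
finger_force: 58.8
```

Request:
servo_tool(
  deltas="0 0 0.1 0 0.5; 0 0 0.1 0 0.5; 0 0 0 0 0.5",
)

```text
time: 23.5
tcp_pos: [615.5, -145.7, 83.6]
eef_rot: [[0.129, 0.992, 0.0], [0.992, -0.129, -0.0], [-0.0, 0.001, -1.0]]
force: [-4.2, 1.1, 15.4]
grip_width: 0.194
finger_force: 60.8
```

Request:
servo_tool(
  deltas="0 0 0 0 2.4; 0 0 0 0 3; 0 0 0 0 3.4; 0 0 0 0 3.4; 0 0 -1 0 3.4; 0 0 -3 0 3.4; 0 0 -4 0 3.4; 0 0 -3 0 2; 0 0 0 0 0; 0 0 0 0 0",
)

```text
time: 24.5
tcp_pos: [615.7, -145.8, 193.3]
eef_rot: [[0.129, 0.992, 0.002], [0.992, -0.129, -0.0], [-0.0, 0.002, -1.0]]
force: [-0.7, 0.4, -0.5]
grip_width: 0.002
finger_force: 0.0
```

```bash
sed -i 's/,18,c)/,24,c)/' m.py; python3 m.py; python3 - <<'E'
from h import *
print(w2b(r.state()['tcp_pos']))
E
```

```text
[ 615.131 -145.753  192.22 ] 24.55 0.0007140019437846882
0.89 2249
((617.5259399414062, -129.8585205078125), (106.92069244384766, 17.597810745239258), 82.58915710449219)
axis az 82.589134 tool x az 82.6061154744487
tool-frame offset cm [ 1.609  0.037 18.322]
[ -6.10279538 -15.63931801 191.53933853]
```

The marker lies straight in the box, aligned with its axis. Now I'll shut the lid.

Request:
servo_tool(
  deltas="2.7 0.15 0 0 0; 2.7 0.15 0 0 0; 2.7 0.15 0 0 0; 2.7 0.15 0 0 0; 0 0 2.5 0 0; 0 0 2.5 0 0; 0 0 1.5 0 0; 0 0 0.6 0 0; 0 0 0 0 0; 0 0 0 0 0",
)

```text
time: 25.6
tcp_pos: [635.7, -39.5, 121.8]
eef_rot: [[0.129, 0.992, 0.001], [0.992, -0.129, 0.0], [0.0, 0.001, -1.0]]
force: [0.2, 0.3, 1.1]
grip_width: 0.003
finger_force: 0.0
```

Request:
servo_tool(
  deltas="0 0 0.2 0 0; 0 0 0.2 0 0; 0 0 0.1 0 0; 0 0 0.1 0 0; 0 0 0 0 0; 0 0 0 0 0",
)

```text
time: 26.2
tcp_pos: [635.5, -39.5, 116.3]
eef_rot: [[0.129, 0.992, 0.001], [0.992, -0.129, -0.0], [-0.0, 0.001, -1.0]]
force: [-3.1, -0.6, 10.1]
grip_width: 0.003
finger_force: 4.8
```

Request:
servo_tool(
  deltas="-0.5 0 0.03 0 0; -1 0 0 0 0; -1.5 0 0 0 0; -1.5 0 0 0 0; -1.5 0 0 0 0; -1.5 0 0 0 0; -1.0 0 0 0 0; -0.5 0 0 0 0",
)

```text
time: 27.0
tcp_pos: [623.6, -129.7, 116.2]
eef_rot: [[0.13, 0.992, 0.001], [0.992, -0.13, -0.001], [-0.0, 0.001, -1.0]]
force: [-4.7, 2.1, 12.7]
grip_width: 0.004
finger_force: 6.2
```

Request:
servo_tool(
  deltas="-0.5 0 0 0 0; -1 0 0 0 0; -1.5 0 0 0 0; -1.5 0 0 0 0; -1.5 0 0 0 0; -1 0 0 0 0; -0.5 0 0 0 0; -0.3 0 0 0 0; 0 0 0 0 0",
)

```text
time: 27.9
tcp_pos: [613.5, -206.9, 116.2]
eef_rot: [[0.13, 0.992, 0.0], [0.992, -0.13, -0.001], [-0.001, 0.001, -1.0]]
force: [-4.6, -0.2, 13.1]
grip_width: 0.002
finger_force: 6.2
```

Request:
servo_tool(
  deltas="-0.2 0 0 0 0; -0.2 0 0 0 0; -0.2 0 0 0 0; -0.1 0 0 0 0; -0.1 0 0 0 0; 0 0 0 0 0",
)

```text
time: 28.5
tcp_pos: [612.7, -213.1, 116.2]
eef_rot: [[0.128, 0.992, 0.0], [0.992, -0.128, 0.001], [0.001, 0.0, -1.0]]
force: [-4.3, 2.7, 13.4]
grip_width: -0.002
finger_force: 6.4
```

Request:
servo_tool(
  deltas="-0.1 0 0 0 0; -0.1 0 0 0 0; -0.1 0 0 0 0; -0.1 0 0 0 0; 0 0 0 0 0",
)

```text
time: 29.0
tcp_pos: [612.9, -215.1, 116.2]
eef_rot: [[0.127, 0.992, 0.002], [0.992, -0.127, 0.003], [0.003, 0.001, -1.0]]
force: [-2.2, 8.2, 12.0]
grip_width: -0.005
finger_force: 6.0
```

Request:
servo_tool(
  deltas="0 0 -0.5 0 0; 0 0 -2 0 0; 0 0 -4 0 0; 0 0 -4 0 0; 4 0 -2 0 0; 4 -2 0 0 0; 4 -3 0 0 0; 3 -3 0 0 0; 0 0 0 0 0; 0 0 0 0 0",
)

```text
time: 30.0
tcp_pos: [552.0, -58.5, 240.5]
eef_rot: [[0.127, 0.992, 0.001], [0.992, -0.127, -0.001], [-0.001, 0.001, -1.0]]
force: [-0.0, 0.1, -0.6]
grip_width: -0.0
finger_force: 0.0
```

```bash
python3 - <<'E'
from h import *
S=r.state(); print(S['tcp_pos'],S['time'])
a=imaging.camera('scene'); b=imaging.camera('top')
for n in['jar','ink','pebble','tape']: print(n,[(round(d['p'],2),w('scene',d['xyz']).round()) for d in find_in('scene',n)])
o=np.zeros((500,800,3),np.uint8); o[:500,:400]=cv2.resize(a[120:320,120:280],(400,500)); o[:400,400:]=cv2.resize(b[100:240,240:380],(400,400),interpolation=cv2.INTER_CUBIC); save(o,'v9.png')
E
```

```text
[551.99397465 -58.5349339  240.47376726] 30.0
jar [(0.96, array([ 349., -174.,   40.])), (0.9, array([ 407., -388.,   39.])), (0.73, array([ 462., -265.,   54.])), (0.7, array([ 324., -422.,   60.])), (0.59, array([ 313., -295.,   55.]))]
ink [(0.65, array([412., 306.,  53.]))]
pebble [(0.7, array([446., 167.,  16.]))]
tape [(0.71, array([ 451., -138.,   24.]))]
```

View pics/v9.png

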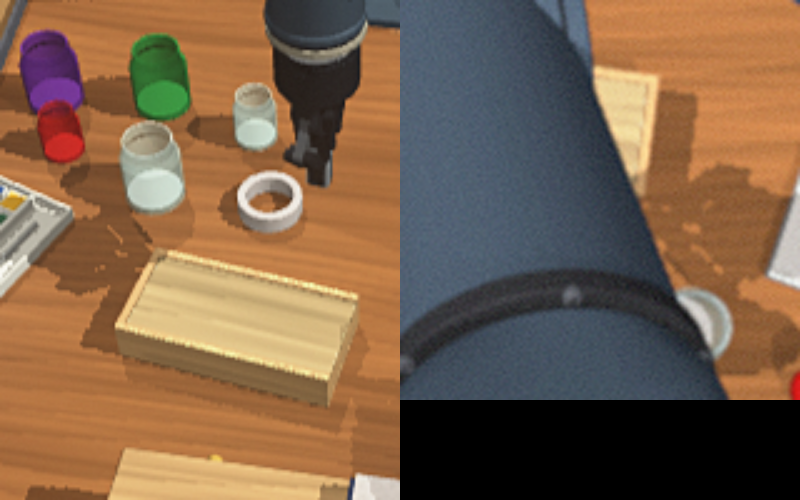

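The scene crop shows the lid shut with no gap at the box's closed end, at crop (160,260). The jar stands at (152,170), the tape is at (270,200), and everything else is where it was. I'm handing the job in.

```bash
python3 -c "
from h import *
print(r.job_done())"
```

```text
the job is handed in; nothing more can be done
None
```

The job was handed in at about 30 s of the 72 s allowed: I opened the lid, laid the marker on the desk, regrasped it across its middle, set it flat in the box and slid the lid shut, with the jar and other things still standing where they were in the final camera check; no verdict came back.

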